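# Seat a keyed quadrant cast in the sprung milling-table hub

## Robot

A 6-joint arm with a two-finger parallel gripper is mounted at the origin on the work surface. World frame = base frame: x ahead of the robot, y to its left, z up, the work surface at z = 0. Lengths are in m, angles in rad, forces in N, time in s.
With the tool pointing down it reaches from about 0.275 to 0.975 m from the base axis. Payload 8.4 kg.
Tool frame: the origin (TCP) lies at the very end of the fingers, on their centre line; the grasp point (between the pads) lies 19 mm behind it; x points along the fingers, y is the direction in which the jaws open and shut, and the axes are right-handed (so a half turn about x gives the same grasp; the last joint's range is limited). The gripper opens to 92 mm and grips with 3 to 60 N. Pads are 20 mm wide; open, the fingers measure 128 mm over their backs; the gripper's body (75 mm by 189 mm) begins 69 mm behind the grasp point.
Start: joints at [-1.245, 0.353, 1.633, -0, 1.155, -0.002], TCP at [0.201, -0.592, 0.215] pointing down, gripper open.
Joint ranges: [-2.63, 2.63], [-0.92, 2.1], [0.06, 2.66], [-1.3, 4.44], [0, 2.69], [-3.02, 3.02]. Speed limits (rad/s): [2.22, 2.22, 2.79, 3.14, 3.14, 3.14].

## Interface

Orientations are given as a unit quaternion [x, y, z, w].
In Python, from station import status, snapshot, job gives the robot as it stands.
- The arm moves only by the shell command python3 -m inch 'ROWS' [FORCE]. ROWS is JSON, a list of rows, each an object with "slide": the shift along the tool's x, y, z each as a share of 0.02 m, from -1 to 1, a list of three; "angular": the turn, a rotation vector about the tool's x, y, z each as a share of 180 degrees, from -1 to 1, a list of three; "fingers": the finger opening in mm, from 0 to 91.9. A call has 1 to 12 rows; each row shifts and turns the commanded pose from where the row before left it, along the tool's axes as they then stand; what a row does not reach is not made up. A row lasts 1/8 s, in which the tool goes at most 62.5 mm and 10.7 degrees, less where a joint would pass 70% of its speed; a pose out of reach is approached as far as the arm can. A call with a number of a shift or a turn outside -1 to 1 is refused whole. A call with a gripper value outside its range is refused whole. The fingers move at their own pace and stop on an object; FORCE is the grip in N (left out, the last holds). Time passes only in rows, so rows that do not move let the fingers close. It gives the time, the measured TCP pose, the force and the opening at its end, in the units of the state.
- status.state(): the state, without advancing time (a new reading comes with each control period).
- snapshot(name): name is "scene" or "top"; returns a dict with "img" (400x640x3 uint8, red, green, blue), "range_z" (400x640 float32, m along the optical axis (not along the pixel's ray), 0 where there is no reading), "fx", "fy", "cx", "cy" (pixels), "world_from_camera" (4x4, takes a point from camera to world coordinates). Camera axes: x right, y down, z forward; pixel columns grow to the right and rows downward; lengths in m; the calibration is good to about 2 mm. A picture is of the moment at which its call begins.
- job.job_done(): hands the job in, once; it reports no verdict.
The state is a dict: "time_s": time; "joint_positions": joint angles; "qd": joint speeds; "joint_efforts": joint torques, N m; "tool_pos": TCP position; "ee_rot": TCP orientation; "force": force on the tool from outside, world axes, zero at the start; "wrist_torque": the same for the moment, N m; "gripper_width": finger opening in m.
Only numpy, scipy, OpenCV 4.12 (cv2) and the standard library are available. Lean on these libraries where they do the work, as an engineer would, in place of code of your own. Each camera call takes 0.05 s, during which the arm holds its last target.

## Task

Lift the stemmed plaster cast out of its wooden rack and scour the foot of its stem: sweep it along the whole scouring pad, from the plain end to the end with the dust tray, pressing lightly and steadily so that the pad stays about half sunk and never bottoms out. Then push the stem into the upright hub, turning the cast until the key slips into the slot, and keep pushing against the spring until the steel plate is fully home on the hub's face. Finish while still gripping the cast and holding it down there; leave the other things on the bench where they are.

Things in the scene. Friction and masses are not known exactly. Their poses are not given: they have to be found in the camera images.
- cast: Loose plaster quadrant cast, 0.2 to 0.3 kg, upright in the rack. Origin: centre of its steel plate's underside, on the stem's axis; z up, x towards the key. Plate 52 (x) x 30 (y) x 4 mm; on it a flat-sided block 52 x 32 x 30 mm (top at z 34 mm), gripped across its 32 mm width (y); teeth up to z 43 mm. A tongue 8 mm wide sticks out of the plate at +x to x = 40 mm, right above the key.
- cast_foot (a point): Centre of the flat end of the cast's stem, 42 mm below the cast's origin; axes as the cast's. The round steel stem is 18 mm thick, its last 6 mm tapering to 11 mm.
- cast_key (a point): Middle of the key's bottom end, 10 mm above the stem's foot (32 mm below the cast's origin) and 10 mm from the axis, on the cast's +x side. The key is 6 mm wide (its last 3 mm: 4 mm), stands out to 14 mm from the axis and runs up to the plate. Below it the stem's last 10 mm are a plain round pilot
- rack: Fixed wooden block 90 x 90 mm, 55 mm high, with a 34 mm round hole through its middle in which the stem hangs loosely; the cast's plate rests on its top. Origin: centre of the underside.
- pad_top (a point): Centre of the top of the grey scouring pad, 40 mm above the bench at rest; it moves down with the pad. The pad, 160 (x) x 50 (y) mm, sinks straight down on springs in a white box 176 x 66 x 24 mm. x runs along the pad from its plain end (x = -80 mm) to the end (x = +80 mm) where a 46 mm long, 20 mm high open metal dust tray adjoins the box.
- pad (a joint): How far the pad has sunk: 0 at rest, 0.012 m bottomed out. It starts to give at about 2 N and takes about 0.5 N more per mm.
- base: Fixed aluminium base of the milling table, 130 x 110 x 16 mm, origin at the centre of its underside, with a black mark on its +x side. In its middle stands the steel hub, 50 mm high and about 46 mm across. The hub is clamped with its slot anywhere within 21 degrees (0.36 rad) either side of the base's +x axis; that angle can be seen or felt, but is not given.
- socket (a point): Centre of the mouth of the hub's bore, at the hub's face, 66 mm above the bench. Axes: the base's, not the slot's. The bore is 21 mm wide, with one slot 9 mm wide reaching 16 mm from the axis, open at the top and over the hub's whole height. With the key off the slot, the pilot goes in 10 mm and the key then rests on the hub's face.
- ejector (a joint): How far the sprung brass ejector in the bore is pushed down: 0 at rest, its top then 27 mm below the hub's face; 0.015 m when the cast is fully home. About 3 N to start it, 7.5 N when home: let go, it lifts the cast out again.
- mug: Loose white mug, 80 mm across, 90 mm high; a bystander. Origin: at its underside.
- arch: Loose full-arch plaster cast 55 x 66 x 32 mm, no stem; a bystander. Origin: at its underside.
- plain_cast: Loose quadrant cast 52 x 32 x 34 mm lying on the bench, no stem; a bystander. Origin: at its underside.
- dropper: Loose small yellow bottle, 26 mm across, 52 mm high; a bystander. Origin: at its underside.
- jar: Loose amber jar, 52 mm across, 55 mm high; a bystander. Origin: at its underside.
- bowl: Loose rubber mixing bowl, 110 mm across, 60 mm high; a bystander. Origin: at its underside.
- spatula: Loose spatula, 180 mm long, lying on the bench; a bystander. Origin: at its underside.
There are look-alikes about, which are no part of the job. What is shaped like the cast but green is not meant.

How it is judged:
By the outcome, as a careful person would: the job done as asked, in the order asked, and still so for the second after the job is handed in, while the arm keeps its last pose, push and grip.
It also fails if it takes over 64 s, if anything falls off the work surface, if the arm or the gripper's body presses on something with over 40 N, if the wrist force passes 120 N, or if a joint passes its speed limit or range.

## Working session

There is one attempt and no reset: what is moved stays moved. The work goes in short steps, Python scripts to look and compute and a shell command to move; the robot and the scene stay as the last step left them, time stands still between calls to the robot, and variables do not carry over. Pictures are saved under pics/ and viewed, and the job is handed in when it is done.

```bash
ls; mkdir -p pics
python3 - <<'E'
from station import status,snapshot
import cv2,numpy as np
print(status.state())
for n in("scene","top"):
    s=snapshot(n); cv2.imwrite(f"pics/{n}0.png",s["img"][:,:,::-1]); np.savez(f"pics/{n}0.npz",**s)
    print(n,s["fx"],s["cx"],s["cy"],s["world_from_camera"])
E
```

```text
pics
{'time_s': 0.0, 'joint_positions': array([-1.24543189e+00,  3.53624176e-01,  1.63412471e+00,  1.59089361e-05,
        1.15515226e+00, -2.40813082e-03]), 'qd': array([-8.57321260e-05,  3.01531622e-04, -1.18637968e-03,  1.52485304e-03,
        8.97507380e-04,  3.21766880e-04]), 'joint_efforts': array([ 5.55054299e-03, -5.93835962e+01, -3.34223413e+01,  7.00878329e-02,
        2.34790536e-02, -5.73673537e-05]), 'tool_pos': array([ 0.20105782, -0.59127644,  0.21388268]), 'ee_rot': array([-0.69756295, -0.1158222 ,  0.69770155, -0.11490735]), 'force': array([1.28111987, 0.71465692, 0.83099458]), 'wrist_torque': array([-0.04234819,  0.03374283, -0.00535362]), 'gripper_width': 0.0919223749952548}
scene 362.8366901979743 313.6524401325004 200.82630560046013 [[ 0.87776981  0.38388094 -0.28662795  0.89952297]
 [ 0.47907085 -0.69913028  0.5307617  -0.51847968]
 [ 0.00335902 -0.60320169 -0.79758162  0.85228461]
 [ 0.          0.          0.          1.        ]]
top 416.8109487909785 321.57561220708993 194.93734043161624 [[ 7.02027830e-03 -9.99206574e-01  3.92038086e-02  5.27973167e-01]
 [-9.99905094e-01 -7.47913411e-03 -1.15699966e-02  3.72219881e-05]
 [ 1.18540272e-02 -3.91188633e-02 -9.99164249e-01  1.41259555e+00]
 [ 0.00000000e+00  0.00000000e+00  0.00000000e+00  1.00000000e+00]]
```

View pics/scene0.png

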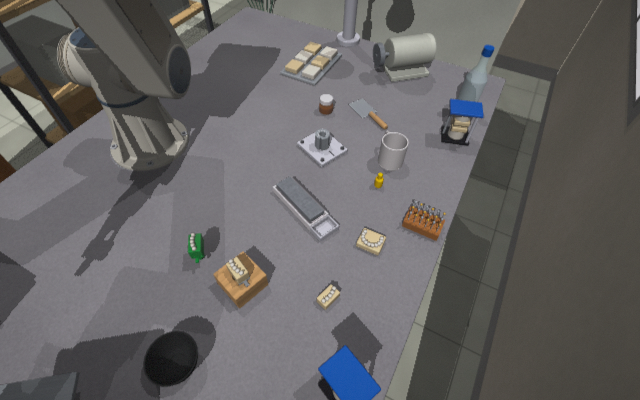

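View pics/top0.png

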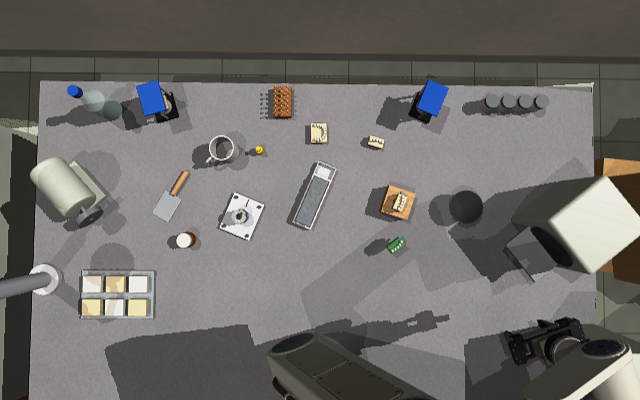

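Candidates in the top view are the yellow-white cast in the wooden rack (398,202), the green look-alike (397,244), the plain cast lying down (376,142), the arch (318,132) and the models on the tray at lower left (~117,293). By the description it is the one in the rack, and I'll check that with close crops.

Run:
```python
import cv2,numpy as np
t=cv2.imread("pics/top0.png"); s=cv2.imread("pics/scene0.png")
def c(i,x,y,w,h,W=400,H=300): return cv2.resize(i[y:y+h,x:x+w],(W,H),interpolation=cv2.INTER_CUBIC)
a=np.vstack([np.hstack([c(t,368,175,60,45),c(t,212,185,60,45)]),np.hstack([c(s,205,240,72,54),c(s,285,115,72,54)])])
cv2.imwrite("pics/crop0.png",a)
a=np.hstack([c(t,280,150,68,90,400,530),c(s,260,165,90,90,400,530)])
cv2.imwrite("pics/crop1.png",a)
```

```text
(no output)
```

View pics/crop0.png

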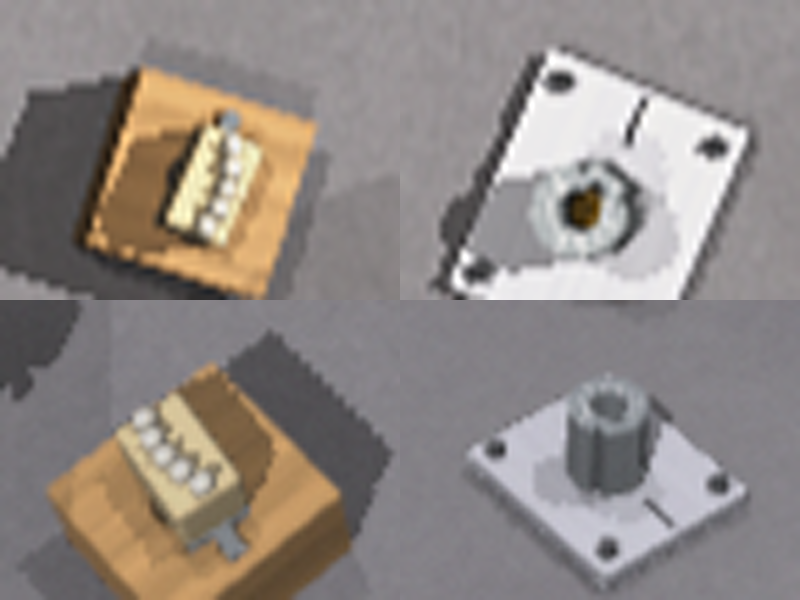

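View pics/crop1.png

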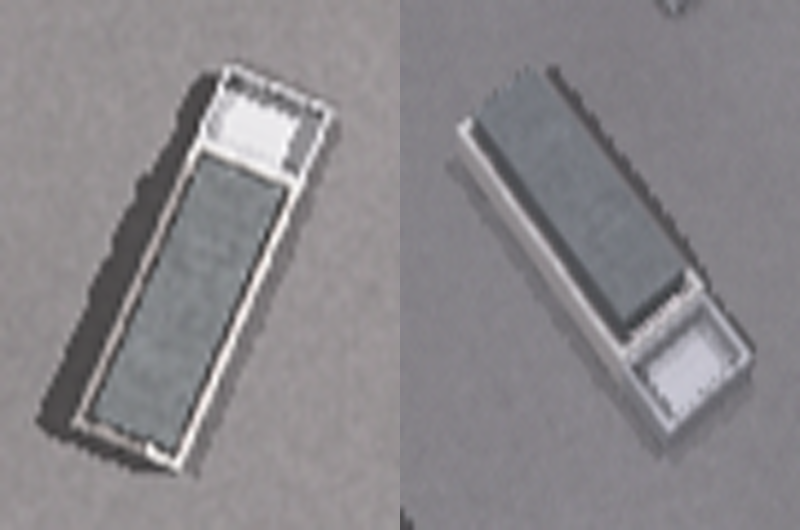

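The crops confirm the choice: a cream cast on a wooden rack, steel tongue at top crop (230,120). The pad's dust tray is at its far (+x world) end, and the black mark is on the base's far side. Now I'll measure the poses from depth.

```bash
cat > h.py <<'E'
import numpy as np,cv2
def cloud(n):
    s=np.load(n) if isinstance(n,str) else n
    z=s["range_z"]; v,u=np.mgrid[:z.shape[0],:z.shape[1]]
    P=np.stack([(u-s["cx"])/s["fx"]*z,(v-s["cy"])/s["fy"]*z,z],-1)
    T=s["world_from_camera"]; W=P@T[:3,:3].T+T[:3,3]; W[z==0]=np.nan
    return W,s["img"].astype(int)
def rect(p):
    c,wh,a=cv2.minAreaRect((p[:,:2]*1000).astype(np.float32)); return np.round(c,1),np.round(wh,1),round(a,1)
def show(name,W,box,zr,extra=None):
    m=(W[...,0]>box[0])&(W[...,0]<box[1])&(W[...,1]>box[2])&(W[...,1]<box[3])&(W[...,2]>zr[0])&(W[...,2]<zr[1])
    if extra is not None: m&=extra
    p=W[m]
    if len(p)>5: print(name,len(p),"mean",np.round(p.mean(0)*1000,1),"med z",np.round(np.median(p[:,2])*1000,1),"rect",rect(p))
    else: print(name,len(p))
    return p
E
python3 - <<'E'
from h import *
for n in("top","scene"):
    W,I=cloud(f"pics/{n}0.npz"); print(n)
    if n=="top":
        for u,v in((398,202),(240,215),(315,195),(355,140),(600,150)): print(u,v,np.round(W[v,u],3))
    g={}
    show("rack",W,(.4,.6,-.35,-.15),(.045,.062))
    show("cast",W,(.4,.6,-.3,-.15),(.08,.11))
    show("plate/tongue",W,(.4,.6,-.3,-.15),(.0575,.075))
    show("base",W,(.35,.6,.1,.4),(.010,.024))
    show("hub",W,(.35,.6,.1,.4),(.055,.075))
    show("pad",W,(.4,.68,-.1,.12),(.034,.05))
    show("boxrim",W,(.4,.68,-.1,.12),(.012,.05))
E
```

```text
top
398 202 [ 0.559 -0.258  0.09 ]
240 215 [0.514 0.251 0.04 ]
315 195 [0.581 0.006 0.045]
355 140 [ 0.773 -0.13  -0.006]
600 150 [ 0.859 -1.482 -0.743]
rack 553 mean [ 552.5 -263.7   54.4] med z 54.5 rect (array([ 505.7, -251.9]), array([ 95.2, 200.8]), 76.9)
cast 208 mean [ 530.8 -261.3   88.6] med z 88.2 rect (array([ 495. , -257.1]), array([ 41.7, 186.4]), 85.1)
plate/tongue 169 mean [ 507.3 -256.5   64.3] med z 61.1 rect (array([ 500.6, -256.5]), array([ 81.8, 196.9]), 89.9)
base 1045 mean [512.  250.3  15.9] med z 15.8 rect (array([512.2, 252. ]), array([110.2, 129.7]), 67.6)
hub 136 mean [511.7 251.7  64.7] med z 64.7 rect (array([512.3, 251.8]), array([45.4, 45.3]), 73.3)
pad 710 mean [562.8  17.8  39.8] med z 39.8 rect (array([563.3,  17.6]), array([ 49.9, 159.7]), 67.1)
boxrim 959 mean [567.3  15.8  35.6] med z 38.6 rect (array([584.1,   8.9]), array([ 65.9, 221.5]), 67.2)
scene
rack 971 mean [ 551.1 -273.8   56.2] med z 56.7 rect (array([ 511.4, -255.1]), array([ 96. , 191.2]), 77.2)
cast 394 mean [ 535.3 -266.    90.1] med z 90.2 rect (array([ 496.6, -260.3]), array([ 42.6, 186.1]), 84.1)
plate/tongue 363 mean [ 533.  -266.6   62. ] med z 59.2 rect (array([ 501.4, -253.2]), array([ 88.3, 195.1]), 85.6)
base 754 mean [520.7 235.2  17.7] med z 17.8 rect (array([513.1, 249.8]), array([111.4, 133. ]), 67.3)
hub 152 mean [514.1 247.1  65.2] med z 66.8 rect (array([513.8, 249. ]), array([44.6, 45.6]), 29.7)
pad 853 mean [567.9  12.9  41.5] med z 41.7 rect (array([564. ,  15.6]), array([ 51.8, 161.9]), 67.5)
boxrim 1273 mean [577.5   3.   35.4] med z 40.7 rect (array([583.8,   6.6]), array([ 66.7, 226.1]), 67.6)
```

```bash
python3 - <<'E'
from h import *
for n in("top","scene"):
    W,I=cloud(f"pics/{n}0.npz"); print(n); b=(.49,.64,-.35,-.18)
    show("rack",W,b,(.045,.0565 if n=="top" else .0585))
    for z0,z1 in((.08,.0935),(.0835,.0935),(.0945,.11)): show("cast",W,b,(z0,z1))
    p=show("plate/tongue",W,b,(.0575 if n=="top" else .0595,.066))
    if n=="top":print(np.round(p*1000)[p[:,0].argsort()][-14:])
    # hub face: list bore/slot
    h=(.35,.6,.1,.4)
    if n=="scene":
        c=np.array([.5133,.2505]); 
    else: c=np.array([.5123,.2518])
    m=(np.hypot(W[...,0]-c[0],W[...,1]-c[1])<.027)&(W[...,2]>.02)
    vs,us=np.nonzero(m)
    print(us.min(),us.max(),vs.min(),vs.max())
    for v in range(vs.min(),vs.max()+1):
        print(v," ".join(f"{W[v,u,2]*1000:3.0f}" if m[v,u] else " . " for u in range(us.min(),us.max()+1)))
E
python3 - <<'E'
import cv2,numpy as np
t=cv2.imread("pics/top0.png"); s=cv2.imread("pics/scene0.png")
a=np.hstack([cv2.resize(t[200:232,224:256],(400,400),interpolation=0),cv2.resize(s[124:156,306:338],(400,400),interpolation=0)])
a=cv2.convertScaleAbs(a,alpha=1.2); cv2.imwrite("pics/crop2.png",a)
E
```

```text
top
rack 431 mean [ 562.  -262.1   53.2] med z 53.5 rect (array([ 561. , -265.9]), array([92.1, 90.2]), 72.4)
cast 130 mean [ 560.4 -262.4   88.3] med z 88.3 rect (array([ 560. , -263.5]), array([31.9, 51.7]), 67.4)
cast 120 mean [ 560.6 -262.7   88.8] med z 88.8 rect (array([ 559.8, -263.5]), array([31.8, 51.6]), 69.3)
cast 28 mean [ 556.3 -265.5   96.6] med z 96.3 rect (array([ 559.1, -263.5]), array([17.3, 46. ]), 64.7)
plate/tongue 117 mean [ 561.1 -265.5   59.2] med z 58.6 rect (array([ 561. , -263.2]), array([88.6, 87.7]), 72.0)
[[ 596. -261.   62.]
 [ 596. -281.   60.]
 [ 596. -290.   61.]
 [ 596. -278.   58.]
 [ 596. -297.   59.]
 [ 599. -229.   58.]
 [ 599. -235.   58.]
 [ 599. -277.   62.]
 [ 602. -235.   58.]
 [ 602. -274.   59.]
 [ 605. -242.   60.]
 [ 606. -258.   58.]
 [ 609. -252.   59.]
 [ 612. -235.   58.]]
231 248 209 223
209  .   .   .   .   .   65  65  64  48  67  66  52  36  .   .   .   .   . 
210  .   .   .   70  60  65  68  66  65  66  62  65  56  39  .   .   .   . 
211  .   .   64  59  59  67  67  70  59  61  64  64  67  68  44  23  .   . 
212  .   .   69  63 
[... 2244 characters left out ...]
0  59  57  56  47  37
141  .   43  44  52  53  52  51  58  57  56  57  55  51  51  42  31
142  .   36  46  46  47  51  45  52  51  53  52  48  47  45  38  . 
143  .   34  40  40  43  46  43  47  48  46  46  46  44  43  31  . 
144  21  28  35  40  42  41  37  42  43  43  44  39  41  37  30  . 
145  .   23  30  34  36  39  33  39  36  39  38  40  36  33  23  . 
146  .   .   23  29  28  32  24  38  36  37  34  31  31  32  21  21
147  .   .   23  24  28  30  25  34  32  32  28  25  28  26  .   . 
148  .   .   .   .   22  23  22  25  25  23  22  24  21  .   21  . 
149  .   .   .   .   .   20  .   23  20  23  21  21  20  .   .   . 
150  .   .   .   .   .   .   .   .   21  .   .   .   .   .   .   .
```

View pics/crop2.png

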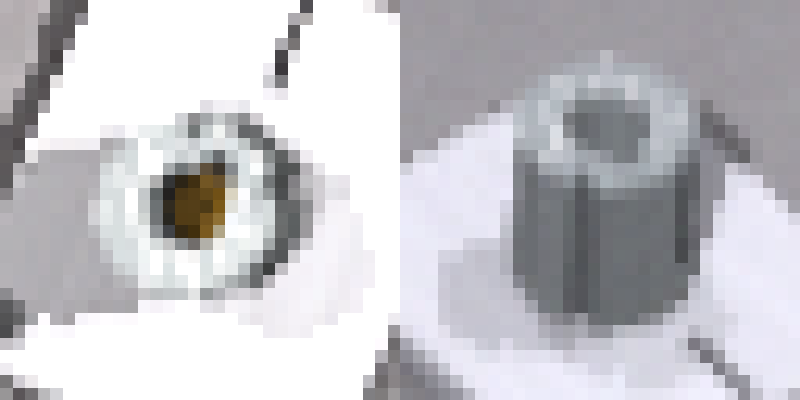

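```bash
cat >> h.py <<'E'
from scipy.spatial.transform import Rotation as R
def st():
    from station import status
    s=status.state(); r=R.from_quat(s["ee_rot"]); M=r.as_matrix()
    print("t",round(s["time_s"],2),"tcp",np.round(s["tool_pos"]*1000,1),"F",np.round(s["force"],1),"T",np.round(s["wrist_torque"],2),"w",round(s["gripper_width"]*1000,1),"q",np.round(s["joint_positions"],2))
    return s,M
def goto(x,y,z,yawz):
    """target in mm, yawz = world azimuth of tool z (deg); prints total slide rows in tool axes after the turn, and turn"""
    s,M=st()
    a=np.radians(yawz); Z=np.array([np.cos(a),np.sin(a),0]); X=np.array([0,0,-1.]); Y=np.cross(Z,X)
    T=np.stack([X,Y,Z],1); rv=R.from_matrix(M.T@T).as_rotvec()
    d=np.array([x,y,z])-s["tool_pos"]*1000
    print("tool z az",round(np.degrees(np.arctan2(M[1,2],M[0,2])),2),"tilt x",np.round(M[:,0],4),"turn deg",np.round(np.degrees(rv),2),"share",np.round(rv/np.pi,4))
    print("slide shares NOW axes",np.round(M.T@d/20,3)," AFTER-turn axes",np.round(T.T@d/20,3))
E
python3 - <<'E'
from h import *
goto(561,-264.8,180,-22.6); goto(561,-264.8,180,157.4)
s=np.load("pics/top0.npz")
for n in("top","scene"):
    s=np.load(f"pics/{n}0.npz"); T=np.linalg.inv(s["world_from_camera"])
    for nm,c in(("face",(512.7,250.9,66)),):
        for a in(None,-43,-33,-22.5,-12,-2):
            p=np.array(c)/1000
            if a is not None: p=p+.0135*np.array([np.cos(np.radians(a)),np.sin(np.radians(a)),0])
            q=T[:3,:3]@p+T[:3,3]; print(n,a,np.round([q[0]/q[2]*s["fx"]+s["cx"],q[1]/q[2]*s["fy"]+s["cy"]],2))
E
```

```text
t 0.1 tcp [ 201.1 -591.3  214. ] F [-0.5  0.2 -0.1] T [ 0.03  0.06 -0.02] w 91.9 q [-1.25  0.35  1.63 -0.    1.16 -0.  ]
tool z az -161.22 tilt x [-4.0e-04  1.1e-03 -1.0e+00] turn deg [-1.3862e+02 -8.0000e-02  3.0000e-02] share [-7.701e-01 -5.000e-04  2.000e-04]
slide shares NOW axes [  1.71   -9.66  -22.295]  AFTER-turn axes [ 1.698 21.988 10.34 ]
t 0.1 tcp [ 201.1 -591.3  214. ] F [-0.5  0.2 -0.1] T [ 0.03  0.06 -0.02] w 91.9 q [-1.25  0.35  1.63 -0.    1.16 -0.  ]
tool z az -161.22 tilt x [-4.0e-04  1.1e-03 -1.0e+00] turn deg [4.138e+01 3.000e-02 7.000e-02] share [2.299e-01 1.000e-04 4.000e-04]
slide shares NOW axes [  1.71   -9.66  -22.295]  AFTER-turn axes [  1.698 -21.988 -10.34 ]
top None [238.67 215.46]
top -43 [241.58 212.41]
top -33 [241.01 211.95]
top -22.5 [240.34 211.59]
top -12 [239.61 211.36]
top -2 [238.88 211.26]
scene None [322.01 133.69]
scene -43 [323.42 136.5 ]
scene -33 [324.11 136.29]
scene -22.5 [324.75 135.99]
scene -12 [325.31 135.62]
scene -2 [325.73 135.2 ]
```

```bash
python3 -m inch '[{"slide":[0,0,-1],"angular":[0,0,0],"fingers":60},{"slide":[0,0,-1],"angular":[0,0,0],"fingers":60},{"slide":[0,-1,-1],"angular":[0,0,0],"fingers":60},{"slide":[0,-1,-1],"angular":[0,0,0],"fingers":60},{"slide":[0,-1,-1],"angular":[0,0,0],"fingers":60},{"slide":[0,-1,-1],"angular":[0,0,0],"fingers":60},{"slide":[0,-1,-1],"angular":[0,0,0],"fingers":60},{"slide":[0,-1,-1],"angular":[0,0,0],"fingers":60},{"slide":[0,-1,-1],"angular":[0,0,0],"fingers":60},{"slide":[0,-1,-1],"angular":[0,0,0],"fingers":60}]' 50
python3 -m inch '[{"slide":[0,0,0],"angular":[-0.059,0,0],"fingers":60},{"slide":[0,0,0],"angular":[-0.059,0,0],"fingers":60},{"slide":[0,0,0],"angular":[-0.059,0,0],"fingers":60},{"slide":[0,0,0],"angular":[-0.059,0,0],"fingers":60},{"slide":[0,0,0],"angular":[-0.059,0,0],"fingers":60},{"slide":[0,0,0],"angular":[-0.059,0,0],"fingers":60},{"slide":[0,0,0],"angular":[-0.059,0,0],"fingers":60},{"slide":[0,0,0],"angular":[-0.059,0,0],"fingers":60},{"slide":[0,0,0],"angular":[-0.059,0,0],"fingers":60},{"slide":[0,0,0],"angular":[-0.059,0,0],"fingers":60},{"slide":[0,0,0],"angular":[-0.059,0,0],"fingers":60},{"slide":[0,0,0],"angular":[-0.059,0,0],"fingers":60}]' 50
python3 - <<'E'
from h import *
goto(561,-264.8,180,-22.6)
E
```

```text
time_s: 1.35
tool_pos: [0.3404, -0.3742, 0.2147]
ee_rot: [0.698, 0.116, -0.697, 0.116]
force: [-0.2, 0.0, 0.6]
gripper_width: 0.0601
time_s: 2.85
tool_pos: [0.3401, -0.375, 0.2146]
ee_rot: [0.203, 0.677, -0.203, 0.677]
force: [0.7, -0.7, -0.3]
gripper_width: 0.0598
t 2.85 tcp [ 340.1 -375.   214.6] F [ 0.7 -0.7 -0.3] T [ 0.   -0.12 -0.04] w 59.8 q [-0.84  0.17  1.88  0.    1.09 -1.83]
tool z az -33.37 tilt x [ 2.e-04  1.e-04 -1.e+00] turn deg [-1.077e+01  1.000e-02 -1.000e-02] share [-0.0598  0.0001 -0.0001]
slide shares NOW axes [ 1.736 10.675  6.195]  AFTER-turn axes [1.732 9.33  8.081]
```

```bash
python3 -m inch '[{"slide":[0,0,0],"angular":[-0.0592,0,0],"fingers":60},{"slide":[0.1,0.93,0.81],"angular":[-0.0006,0,0],"fingers":60},{"slide":[0.1,0.93,0.81],"angular":[0,0,0],"fingers":60},{"slide":[0.1,0.93,0.81],"angular":[0,0,0],"fingers":60},{"slide":[0.1,0.93,0.81],"angular":[0,0,0],"fingers":60},{"slide":[0.1,0.93,0.81],"angular":[0,0,0],"fingers":60},{"slide":[0.1,0.93,0.81],"angular":[0,0,0],"fingers":60},{"slide":[0.1,0.93,0.81],"angular":[0,0,0],"fingers":60},{"slide":[0.1,0.93,0.81],"angular":[0,0,0],"fingers":60},{"slide":[0.1,0.93,0.81],"angular":[0,0,0],"fingers":60},{"slide":[0.1,0.93,0.81],"angular":[0,0,0],"fingers":60}]' 50
python3 - <<'E'
from h import *
from station import snapshot
goto(561,-264.8,60,-22.6)
# hub slot: average frames
for n in("top","scene"):
    D=[];I=[]
    for i in range(8):
        s=snapshot(n); D.append(s["range_z"]); I.append(s["img"])
    D=np.array(D);D[D==0]=np.nan
    s["range_z"]=np.nanmedian(D,0); s["img"]=np.mean(I,0); np.savez(f"pics/{n}1.npz",**s)
    cv2.imwrite(f"pics/{n}1.png",s["img"][:,:,::-1])
E
```

```text
time_s: 4.22
tool_pos: [0.5624, -0.2672, 0.1944]
ee_rot: [0.141, 0.693, -0.141, 0.693]
force: [-0.3, 0.2, -0.5]
gripper_width: 0.06
t 4.22 tcp [ 562.4 -267.2  194.4] F [-0.3  0.2 -0.5] T [-0.03 -0.17 -0.01] w 60.0 q [-0.45  0.37  1.66  0.    1.11 -1.62]
tool z az -23.01 tilt x [ 0. -0. -1.] turn deg [-0.41  0.   -0.  ] share [-0.0023  0.     -0.    ]
slide shares NOW axes [ 6.721  0.085 -0.112]  AFTER-turn axes [ 6.721  0.086 -0.112][ WARN:0@52.414] global loadsave.cpp:1063 imwrite_ Unsupported depth image for selected encoder is fallbacked to CV_8U.
```

View pics/scene1.png

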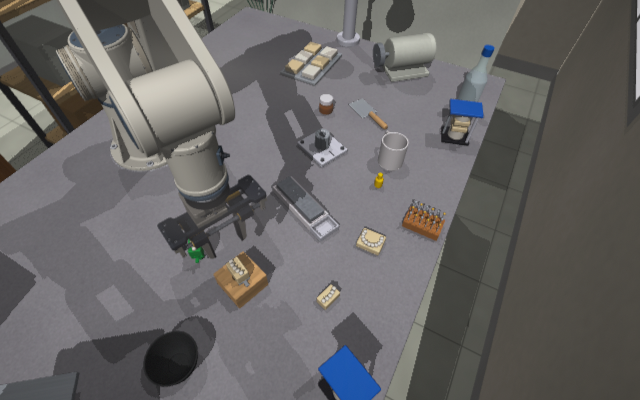

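The view shows the gripper poised above the rack, with the cast at (238,268) still upright. Next I'll refine the cast position, the hub centre and the slot angle from the averaged depth.

Run:
```python
from h import *
from scipy.optimize import least_squares
W,I=cloud("pics/scene1.npz"); b=(.49,.64,-.35,-.18)
show("cast scene",W,b,(.083,.0935)); show("pad",W,(.4,.68,-.1,.12),(.034,.05)); show("hub",W,(.35,.6,.1,.4),(.060,.075)); show("base",W,(.35,.6,.1,.4),(.010,.024))
W2,_=cloud("pics/top1.npz"); show("hub top",W2,(.35,.6,.1,.4),(.060,.075)); show("base",W2,(.35,.6,.1,.4),(.010,.024)); show("pad",W2,(.4,.68,-.1,.12),(.034,.05))
# slot: for each view, face points deeper than face: where does ray cross face plane z=66?
for n,c in(("top",(.5123,.2518)),("scene",(.5138,.2493))):
    s=np.load(f"pics/{n}1.npz"); W,_=cloud(s); o=s["world_from_camera"][:3,3]
    zf=.0655 if n=="top" else .0675
    d=W-o; t=(zf-o[2])/d[...,2]; Q=o+d*t[...,None]   # crossing of the ray with the face plane
    r=np.hypot(Q[...,0]-c[0],Q[...,1]-c[1]); dep=zf-W[...,2]
    m=(r<.019)
    # fit bore centre+slot angle by coverage model: pixel depth>4mm means opening
    op=(dep>.006)|np.isnan(dep); 
    q=Q[m][:,:2]; o1=op[m].astype(float); dp=np.clip(np.nan_to_num(dep[m],nan=.02)/.012,0,1)
    best=[]
    px=1.35/416 if n=="top" else .85/363
    for dx in np.arange(-3,3.1,.5):
      for dy in np.arange(-3,3.1,.5):
        u=q-(np.array(c)+np.array([dx,dy])/1000)
        rr=np.hypot(u[:,0],u[:,1])
        for a in range(-46,2,2):
          ca,sa=np.cos(np.radians(a)),np.sin(np.radians(a))
          x=u@[ca,sa]; y=u@[-sa,ca]
          sdf=np.minimum(rr-.0105,np.maximum(np.maximum(np.abs(y)-.0045,x-.016),-x))
          mod=np.clip(.5-sdf/px,0,1)
          best.append((((mod-dp)**2).sum(),dx,dy,a))
    best.sort(); print(n,m.sum(),[tuple(np.round(b,2)) for b in best[:6]])
    for a in range(-46,2,4): print(a,round(min(b[0] for b in best if b[3]==a),2),end="; ")
    print()
```

```text
cast scene 222 mean [ 564.1 -267.    90.1] med z 90.4 rect (array([ 561. , -265.7]), array([32. , 51.8]), 67.0)
pad 859 mean [567.8  12.9  41.5] med z 41.8 rect (array([564.1,  15.8]), array([ 50. , 159.6]), 67.0)
hub 128 mean [513.8 248.4  66.7] med z 67.6 rect (array([512.9, 250.1]), array([44.9, 44.3]), 85.1)
base 757 mean [520.9 235.1  17.8] med z 18.0 rect (array([512.8, 250.1]), array([110.3, 129.9]), 67.3)
hub top 132 mean [511.6 252.1  65.5] med z 65.6 rect (array([510.9, 252.9]), array([45.1, 44.8]), 0.4)
base 1091 mean [511.9 250.5  15.8] med z 15.7 rect (array([512.1, 252.2]), array([110.2, 130.1]), 67.4)
pad 734 mean [563.1  17.7  39.5] med z 39.6 rect (array([563.2,  17.7]), array([ 49.9, 159.3]), 67.1)
top 112 [(np.float64(1.28), np.float64(0.0), np.float64(0.0), np.float64(-40.0)), (np.float64(1.32), np.float64(0.0), np.float64(0.0), np.float64(-42.0)), (np.float64(1.44), np.float64(0.0), np.float64(-0.5), np.float64(-38.0)), (np.float64(1.45), np.float64(0.0), np.float64(-0.5), np.float64(-40.0)), (np.float64(1.47), np.float64(0.0), np.float64(0.0), np.float64(-38.0)), (np.float64(1.5), np.float64(-0.5), np.float64(0.0), np.float64(-40.0))]
-46 1.54; -42 1.32; -38 1.44; -34 1.99; -30 2.82; -26 3.29; -22 3.72; -18 4.57; -14 5.33; -10 6.18; -6 6.96; -2 7.37; 
scene 76 [(np.float64(5.14), np.float64(0.0), np.float64(2.0), np.float64(-46.0)), (np.float64(5.22), np.float64(0.0), np.float64(1.5), np.float64(-46.0)), (np.float64(5.23), np.float64(0.0), np.float64(1.5), np.float64(-44.0)), (np.float64(5.27), np.float64(0.0), np.float64(2.0), np.float64(-44.0)), (np.float64(5.33), np.float64(-0.5), np.float64(2.0), np.float64(-44.0)), (np.float64(5.35), np.float64(-0.5), np.float64(2.0), np.float64(-46.0))]
-46 5.14; -42 5.38; -38 5.64; -34 5.82; -30 5.64; -26 5.61; -22 5.96; -18 6.74; -14 7.24; -10 7.74; -6 8.0; -2 8.51;
```

```bash
python3 -m inch '[{"slide":[0.9,0.08,-0.13],"angular":[0,0,0],"fingers":60},{"slide":[0.9,0,0],"angular":[0,0,0],"fingers":60},{"slide":[0.9,0,0],"angular":[0,0,0],"fingers":60},{"slide":[0.9,0,0],"angular":[0,0,0],"fingers":60},{"slide":[0.9,0,0],"angular":[0,0,0],"fingers":60},{"slide":[0.9,0,0],"angular":[0,0,0],"fingers":60},{"slide":[0.8,0,0],"angular":[0,0,0],"fingers":60},{"slide":[0.5,0,0],"angular":[0,0,0],"fingers":60},{"slide":[0,0,0],"angular":[0,0,0],"fingers":60}]' 50
python3 - <<'E'
from h import *
goto(560.6,-264.7,60,-23)
from station import snapshot
s=snapshot("scene");cv2.imwrite("pics/s2.png",cv2.resize(s["img"][200:320,160:320,::-1],(800,600),interpolation=cv2.INTER_CUBIC))
E
```

```text
time_s: 6.15
tool_pos: [0.5587, -0.2654, 0.0598]
ee_rot: [0.141, 0.693, -0.141, 0.692]
force: [-0.1, 0.5, 0.2]
gripper_width: 0.0599
t 6.15 tcp [ 558.7 -265.4   59.8] F [-0.1  0.5  0.2] T [ 0.05 -0.14  0.01] w 59.9 q [-0.45  0.52  1.76 -0.    0.86 -1.61]
tool z az -23.01 tilt x [-1.1e-03  5.0e-04 -1.0e+00] turn deg [-0.01 -0.07 -0.  ] share [-0.0001 -0.0004 -0.    ]
slide shares NOW axes [-0.01   0.066  0.073]  AFTER-turn axes [-0.01   0.066  0.073]
```

View pics/s2.png

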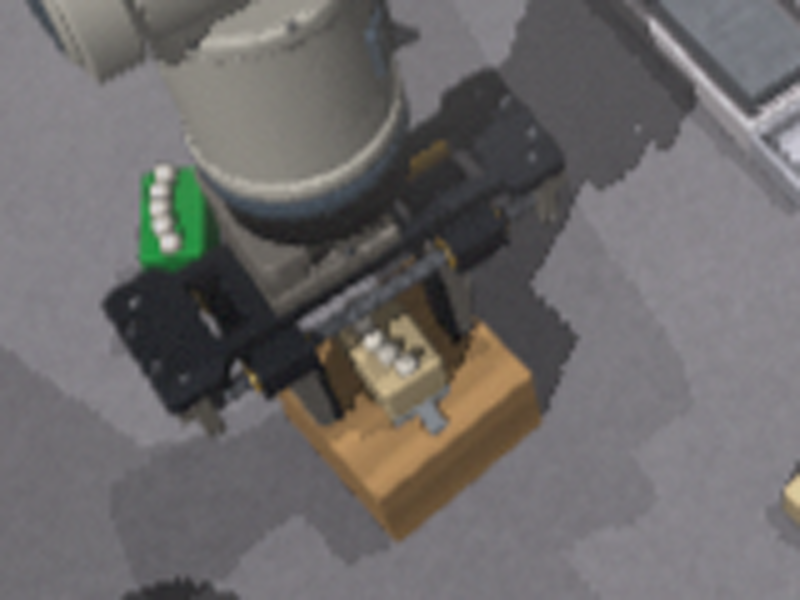

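The fingers straddle the cast at crop (395,360), with the tongue at (430,415) pointing away as expected. Closing.

```bash
python3 -m inch '[{"slide":[0,0.066,0.073],"angular":[0,0,0],"fingers":60},{"slide":[0,0,0],"angular":[0,0,0],"fingers":20},{"slide":[0,0,0],"angular":[0,0,0],"fingers":20},{"slide":[0,0,0],"angular":[0,0,0],"fingers":20},{"slide":[0,0,0],"angular":[0,0,0],"fingers":20},{"slide":[0,0,0],"angular":[0,0,0],"fingers":20}]' 50
python3 -m inch '[{"slide":[0,0,0],"angular":[0,0,0],"fingers":20},{"slide":[-0.2,0,0],"angular":[0,0,0],"fingers":20},{"slide":[-0.8,0,0],"angular":[0,0,0],"fingers":20},{"slide":[-1,0,0],"angular":[0,0,0],"fingers":20},{"slide":[-1,0,0],"angular":[0,0,0],"fingers":20},{"slide":[-1,0,0],"angular":[0,0,0],"fingers":20},{"slide":[0,0,0],"angular":[0,0,0],"fingers":20},{"slide":[0,0,0],"angular":[0,0,0],"fingers":20}]' 50
python3 - <<'E'
from h import *
from station import snapshot
s=snapshot("scene");cv2.imwrite("pics/s3.png",cv2.resize(s["img"][200:320,160:320,::-1],(800,600),interpolation=cv2.INTER_CUBIC)); np.savez("pics/s3.npz",**s)
t=snapshot("top");np.savez("pics/t3.npz",**t)
# pad frame: centre mean of cameras (563.6,16.7), x azimuth -22.9
a=np.radians(-22.9)
for q in(-77,77): print(q,563.6+q*np.cos(a),16.7+q*np.sin(a))
goto(563.6-77*np.cos(a),16.7-77*np.sin(a),110,-22.9)
E
```

```text
time_s: 6.95
tool_pos: [0.5611, -0.2649, 0.0608]
ee_rot: [0.141, 0.693, -0.141, 0.693]
force: [-1.0, -0.2, 3.8]
gripper_width: 0.0317
time_s: 7.95
tool_pos: [0.5608, -0.2648, 0.1406]
ee_rot: [0.141, 0.693, -0.141, 0.693]
force: [-0.3, 0.2, -2.3]
gripper_width: 0.0317
-77 492.6687237714395 46.662544160795875
77 634.5312762285605 -13.26254416079588
t 8.05 tcp [ 560.5 -264.6  139.9] F [-0.3  0.2 -2.9] T [ 0.02 -0.15 -0.06] w 31.5 q [-0.44  0.42  1.71  0.    1.01 -1.61]
tool z az -23.02 tilt x [-1.2e-03  6.0e-04 -1.0e+00] turn deg [-0.12 -0.07 -0.  ] share [-0.0006 -0.0004 -0.    ]
slide shares NOW axes [ 1.505 13.001 -9.204]  AFTER-turn axes [ 1.493 13.02  -9.18 ]
```

View pics/s3.png

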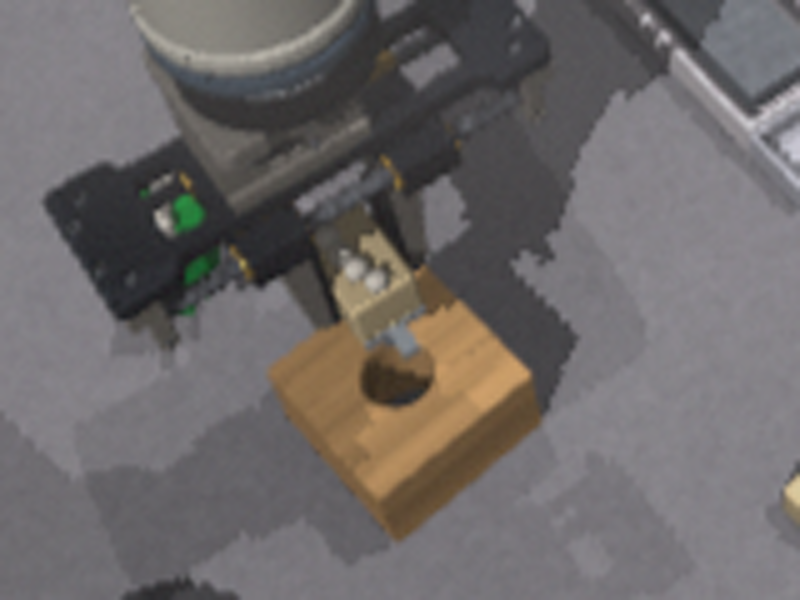

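The cast is out of the rack, gripped squarely and upright (hole visible at crop (395,375)), with a weight of about 2.5 N. Now to the plain end of the pad.

```bash
python3 -m inch '[{"slide":[0,0.5,-0.4],"angular":[0,0,0],"fingers":20},{"slide":[0,1,-0.7],"angular":[0,0,0],"fingers":20},{"slide":[0,1,-0.7],"angular":[0,0,0],"fingers":20},{"slide":[0,1,-0.7],"angular":[0,0,0],"fingers":20},{"slide":[0,1,-0.7],"angular":[0,0,0],"fingers":20},{"slide":[0,1,-0.7],"angular":[0,0,0],"fingers":20},{"slide":[0,1,-0.7],"angular":[0,0,0],"fingers":20},{"slide":[0,1,-0.7],"angular":[0,0,0],"fingers":20},{"slide":[0,1,-0.7],"angular":[0,0,0],"fingers":20},{"slide":[0,1,-0.7],"angular":[0,0,0],"fingers":20},{"slide":[0.3,1,-0.7],"angular":[0,0,0],"fingers":20},{"slide":[0.6,1,-0.7],"angular":[0,0,0],"fingers":20}]'
python3 -m inch '[{"slide":[0,1,-0.7],"angular":[0,0,0],"fingers":20},{"slide":[0,0.5,-0.4],"angular":[0,0,0],"fingers":20},{"slide":[0,0,0],"angular":[0,0,0],"fingers":20},{"slide":[0,0,0],"angular":[0,0,0],"fingers":20}]'
python3 - <<'E'
from h import *
from station import snapshot
for n in("scene","top"):
    s=snapshot(n);np.savez(f"pics/{n}4.npz",**s)
    cv2.imwrite(f"pics/{n}4.png",s["img"][:,:,::-1])
    W,I=cloud(s)
    show(n+" cast",W,(.45,.54,0,.1),(.125,.165))
    show(n+" block",W,(.45,.56,0,.1),(.145,.158))
goto(492.7,46.7,88,-22.9)
E
python3 -c "
import cv2,numpy as np
a=cv2.imread('pics/scene4.png')[120:270,200:400];b=cv2.imread('pics/top4.png')[130:280,240:440]
cv2.imwrite('pics/c4.png',np.vstack([cv2.resize(a,(400,300),interpolation=2),cv2.resize(b,(400,300),interpolation=2)]))"
```

```text
time_s: 9.55
tool_pos: [0.5015, 0.012, 0.123]
ee_rot: [0.141, 0.692, -0.141, 0.693]
force: [-0.7, 0.2, -2.7]
gripper_width: 0.0317
time_s: 10.05
tool_pos: [0.4935, 0.0461, 0.1228]
ee_rot: [0.141, 0.693, -0.141, 0.693]
force: [0.6, -0.4, -2.6]
gripper_width: 0.0314
scene cast 331 mean [501.6  37.4 148.8] med z 151.6 rect (array([497.8,  41.4]), array([48.8, 56.3]), 1.7)
scene block 163 mean [500.8  41.5 152.2] med z 152.4 rect (array([498. ,  41.6]), array([48.5, 56.5]), 2.8)
top cast 0
top block 0
t 10.15 tcp [493.5  45.8 122.7] F [ 0.3 -0.6 -2. ] T [ 0.01 -0.08  0.03] w 31.6 q [ 0.09  0.27  1.99 -0.    0.88 -1.08]
tool z az -23.05 tilt x [ 4.e-04 -1.e-04 -1.e+00] turn deg [-0.15  0.02 -0.  ] share [-0.0008  0.0001 -0.    ]
slide shares NOW axes [ 1.736  0.026 -0.057]  AFTER-turn axes [ 1.736  0.027 -0.056]
```

View pics/c4.png

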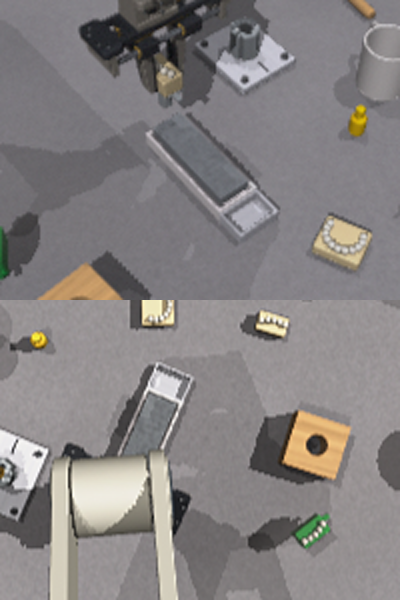

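```bash
python3 -m inch '[{"slide":[0.4,0.02,-0.057],"angular":[0,0,0],"fingers":20},{"slide":[0.6,0,0],"angular":[0,0,0],"fingers":20},{"slide":[0.5,0,0],"angular":[0,0,0],"fingers":20},{"slide":[0.15,0,0],"angular":[0,0,0],"fingers":20},{"slide":[0,0,0],"angular":[0,0,0],"fingers":20}]'
python3 -m inch '[{"slide":[0.1,0,0],"angular":[0,0,0],"fingers":20},{"slide":[0.05,0,0],"angular":[0,0,0],"fingers":20},{"slide":[0,0,0],"angular":[0,0,0],"fingers":20}]'
python3 - <<'E'
from h import *
st();st()
E
```

```text
time_s: 10.78
tool_pos: [0.4922, 0.0471, 0.0892]
ee_rot: [0.141, 0.693, -0.141, 0.693]
force: [-0.6, 0.3, -2.3]
gripper_width: 0.0315
time_s: 11.15
tool_pos: [0.4928, 0.0472, 0.0869]
ee_rot: [0.141, 0.693, -0.141, 0.693]
force: [-0.1, 0.4, 0.1]
gripper_width: 0.0312
t 11.15 tcp [492.8  47.2  86.9] F [-0.1  0.4  0.1] T [ 0.01 -0.21  0.01] w 31.2 q [ 0.09  0.32  2.02  0.    0.8  -1.08]
t 11.15 tcp [492.8  47.2  86.9] F [-0.1  0.4  0.1] T [ 0.01 -0.21  0.01] w 31.2 q [ 0.09  0.32  2.02  0.    0.8  -1.08]
```

```bash
python3 -m inch '[{"slide":[0.1,0,0],"angular":[0,0,0],"fingers":20},{"slide":[0.1,0,0],"angular":[0,0,0],"fingers":20},{"slide":[0,0,0],"angular":[0,0,0],"fingers":20},{"slide":[0,0,0],"angular":[0,0,0],"fingers":20}]'
python3 - <<'E'
from h import *
from station import snapshot
st()
s=snapshot("scene");W,I=cloud(s);st()
W0,_=cloud("pics/scene1.npz")
# pad region: compare height in pixels that were pad
b=(W0[...,2]>.038)&(W0[...,2]<.046)&(W0[...,0]>.5)&(W0[...,0]<.64)&(W0[...,1]>-.04)&(W0[...,1]<.06)
d=(W0-W)[...,2][b]; d=d[np.abs(d)<.015]; print(len(d),"median drop mm",np.median(d)*1000)
cv2.imwrite("pics/s5.png",cv2.resize(s["img"][140:245,230:370,::-1],(800,600),interpolation=2))
E
```

```text
time_s: 11.65
tool_pos: [0.4927, 0.0472, 0.0827]
ee_rot: [0.141, 0.693, -0.141, 0.693]
force: [1.6, 0.2, 1.0]
gripper_width: 0.0317
t 11.65 tcp [492.7  47.2  82.7] F [1.6 0.2 1. ] T [ 0.13 -0.36  0.01] w 31.7 q [ 0.09  0.33  2.02  0.    0.79 -1.08]
t 11.7 tcp [492.7  47.2  82.7] F [ 2.2 -0.1  0.8] T [ 0.11 -0.39  0.03] w 31.6 q [ 0.09  0.33  2.02  0.    0.79 -1.08]
720 median drop mm 4.9466304890348205
```

View pics/s5.png

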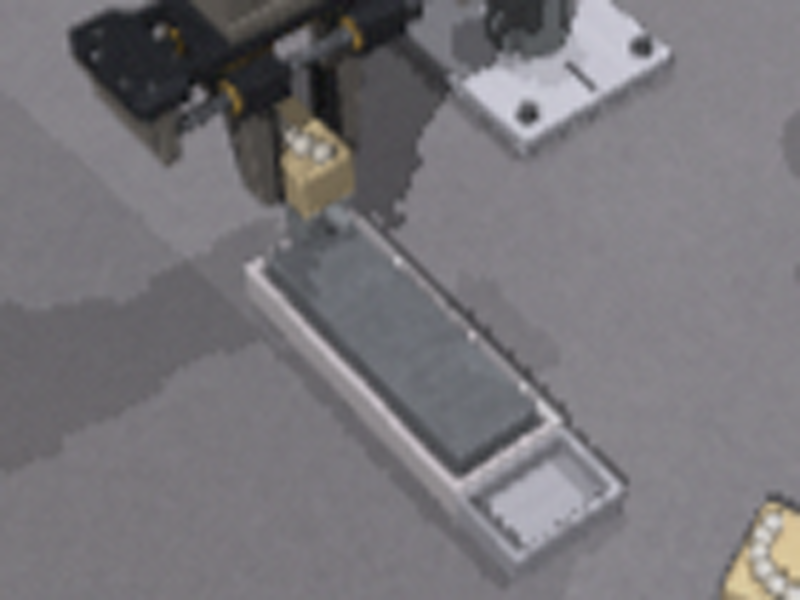

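```bash
python3 -m inch '[{"slide":[0.06,0,0],"angular":[0,0,0],"fingers":20},{"slide":[0,0,0],"angular":[0,0,0],"fingers":20},{"slide":[0,0,0.1],"angular":[0,0,0],"fingers":20},{"slide":[0,0,0.2],"angular":[0,0,0],"fingers":20},{"slide":[0,0,0.3],"angular":[0,0,0],"fingers":20},{"slide":[0,0,0.3],"angular":[0,0,0],"fingers":20}]'
python3 - <<'E'
from h import *
from station import snapshot
s=snapshot("scene");W,I=cloud(s);st()
W0,_=cloud("pics/scene1.npz")
b=(W0[...,2]>.038)&(W0[...,2]<.046)&(W0[...,0]>.53)&(W0[...,0]<.64)&(W0[...,1]>-.04)&(W0[...,1]<.06)
d=(W0-W)[...,2][b]; d=d[np.abs(d)<.015]; print(len(d),"median drop mm",np.median(d)*1000)
E
```

```text
time_s: 12.45
tool_pos: [0.5091, 0.0399, 0.0812]
ee_rot: [0.141, 0.693, -0.141, 0.693]
force: [-4.3, 0.6, 2.3]
gripper_width: 0.0315
t 12.5 tcp [510.   39.7  81.4] F [-1.7  0.5  1.9] T [0.1  0.44 0.04] w 31.5 q [ 0.07  0.35  1.99 -0.    0.8  -1.09]
571 median drop mm 6.331869087390696
```

```bash
python3 -m inch '[{"slide":[0,0,0.4],"angular":[0,0,0],"fingers":20},{"slide":[0,0,0.4],"angular":[0,0,0],"fingers":20},{"slide":[0,0,0.4],"angular":[0,0,0],"fingers":20},{"slide":[0,0,0.4],"angular":[0,0,0],"fingers":20},{"slide":[0,0,0.4],"angular":[0,0,0],"fingers":20},{"slide":[0,0,0.4],"angular":[0,0,0],"fingers":20},{"slide":[0,0,0.4],"angular":[0,0,0],"fingers":20}]'
python3 - <<'E'
from h import *
from station import snapshot
s=snapshot("scene");W,I=cloud(s);st()
W0,_=cloud("pics/scene1.npz")
b=(W0[...,2]>.038)&(W0[...,2]<.046)&(W0[...,0]>.50)&(W0[...,0]<.64)&(W0[...,1]>-.04)&(W0[...,1]<.06)
d=(W0-W)[...,2][b]; d=d[np.abs(d)<.015]; print(len(d),"median drop mm",np.median(d)*1000)
goto(634.5,-13.3,81.2,-22.9)
E
```

```text
time_s: 13.38
tool_pos: [0.561, 0.018, 0.0814]
ee_rot: [0.141, 0.693, -0.141, 0.693]
force: [-2.3, 0.3, 2.0]
gripper_width: 0.0316
t 13.43 tcp [562.1  17.7  81.5] F [-0.8  1.1  1.6] T [0.1  0.41 0.01] w 31.7 q [ 0.03  0.42  1.88 -0.    0.84 -1.14]
522 median drop mm 6.163482583235236
t 13.43 tcp [562.1  17.7  81.5] F [-0.8  1.1  1.6] T [0.1  0.41 0.01] w 31.7 q [ 0.03  0.42  1.88 -0.    0.84 -1.14]
tool z az -23.01 tilt x [ 1.2e-03 -2.0e-04 -1.0e+00] turn deg [-0.11  0.07 -0.02] share [-0.0006  0.0004 -0.0001]
slide shares NOW axes [ 0.021 -0.011  3.938]  AFTER-turn axes [ 0.016 -0.019  3.938]
```

```bash
python3 -m inch '[{"slide":[0,0,0.4],"angular":[0,0,0],"fingers":20},{"slide":[0,0,0.4],"angular":[0,0,0],"fingers":20},{"slide":[0,0,0.4],"angular":[0,0,0],"fingers":20},{"slide":[0,0,0.4],"angular":[0,0,0],"fingers":20},{"slide":[0,0,0.4],"angular":[0,0,0],"fingers":20},{"slide":[0,0,0.4],"angular":[0,0,0],"fingers":20},{"slide":[0,0,0.4],"angular":[0,0,0],"fingers":20},{"slide":[0,0,0.4],"angular":[0,0,0],"fingers":20},{"slide":[0,0,0.4],"angular":[0,0,0],"fingers":20},{"slide":[0,0,0.3],"angular":[0,0,0],"fingers":20},{"slide":[0,0,0],"angular":[0,0,0],"fingers":20}]'
python3 - <<'E'
from h import *
from station import snapshot
s=snapshot("scene");W,I=cloud(s);st()
W0,_=cloud("pics/scene1.npz")
b=(W0[...,2]>.038)&(W0[...,2]<.046)&(W0[...,0]>.50)&(W0[...,0]<.64)&(W0[...,1]>-.04)&(W0[...,1]<.06)
d=(W0-W)[...,2][b]; d=d[np.abs(d)<.015]; print(len(d),"median drop mm",np.median(d)*1000)
goto(634.5,-13.3,81.2,-22.9)
cv2.imwrite("pics/s6.png",cv2.resize(s["img"][140:260,210:370,::-1],(800,600),interpolation=2))
E
```

```text
time_s: 14.8
tool_pos: [0.6333, -0.0126, 0.0815]
ee_rot: [0.141, 0.692, -0.141, 0.693]
force: [-0.1, -1.4, 0.9]
gripper_width: 0.0315
t 14.85 tcp [633.3 -12.6  81.6] F [ 0.1 -1.3  1.4] T [-0.15 -0.27 -0.04] w 31.6 q [-0.02  0.51  1.72 -0.    0.91 -1.19]
159 median drop mm 5.67559977800125
t 14.85 tcp [633.3 -12.6  81.6] F [ 0.1 -1.3  1.4] T [-0.15 -0.27 -0.04] w 31.6 q [-0.02  0.51  1.72 -0.    0.91 -1.19]
tool z az -23.01 tilt x [ 1.8e-03 -5.0e-04 -1.0e+00] turn deg [-0.11  0.11 -0.02] share [-0.0006  0.0006 -0.0001]
slide shares NOW axes [ 0.021 -0.009  0.071]  AFTER-turn axes [ 0.021 -0.009  0.071]
```

View pics/s6.png

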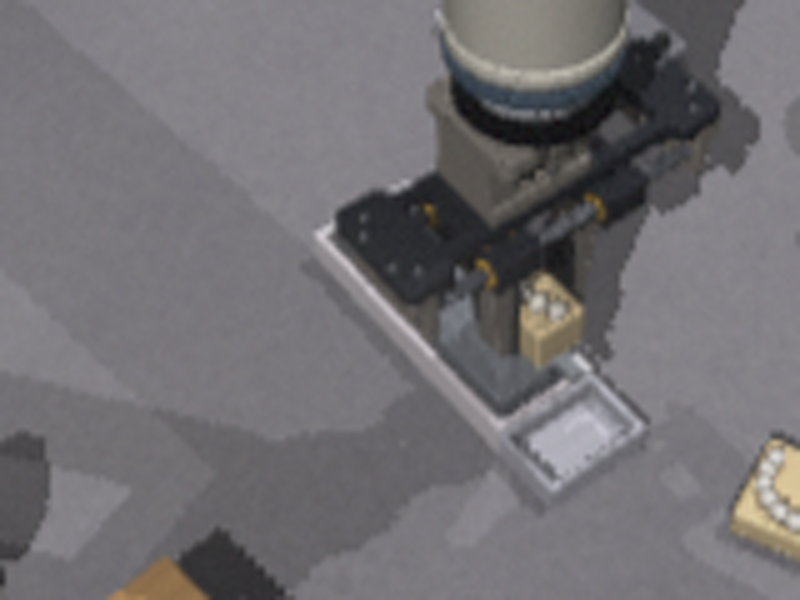

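The foot reached the tray end (pad x ≈ +76 mm) with the sink at about 6 mm throughout. The last measurement had most of the pad hidden by the gripper. Next I'll slide a touch further, lift, and go to the hub.

```bash
python3 -m inch '[{"slide":[0,0,0.07],"angular":[0,0,0],"fingers":20},{"slide":[0,0,0],"angular":[0,0,0],"fingers":20},{"slide":[-0.4,0,0],"angular":[0,0,0],"fingers":20},{"slide":[-0.8,0,0],"angular":[0,0,0],"fingers":20},{"slide":[-0.9,0,0],"angular":[0,0,0],"fingers":20},{"slide":[-0.9,0,0],"angular":[0,0,0],"fingers":20},{"slide":[0,0,0],"angular":[0,0,0],"fingers":20}]'
python3 - <<'E'
from h import *
goto(512.6,250.9,140,-23)
goto(512.6,250.9,140,-40)
E
```

```text
time_s: 15.72
tool_pos: [0.6349, -0.0129, 0.1437]
ee_rot: [0.141, 0.692, -0.141, 0.694]
force: [0.7, -0.5, -1.8]
gripper_width: 0.0317
t 15.72 tcp [634.9 -12.9 143.7] F [ 0.7 -0.5 -1.8] T [ 0.01 -0.17 -0.05] w 31.7 q [-0.02  0.44  1.68 -0.    1.02 -1.19]
tool z az -23.02 tilt x [ 3.8e-03 -1.0e-04 -1.0e+00] turn deg [-0.02  0.2  -0.08] share [-0.0001  0.0011 -0.0004]
slide shares NOW axes [  0.162   9.747 -10.788]  AFTER-turn axes [  0.187   9.75  -10.784]
t 15.72 tcp [634.9 -12.9 143.7] F [ 0.7 -0.5 -1.8] T [ 0.01 -0.17 -0.05] w 31.7 q [-0.02  0.44  1.68 -0.    1.02 -1.19]
tool z az -23.02 tilt x [ 3.8e-03 -1.0e-04 -1.0e+00] turn deg [16.98  0.19 -0.11] share [ 0.0944  0.001  -0.0006]
slide shares NOW axes [  0.162   9.747 -10.788]  AFTER-turn axes [  0.187   6.171 -13.164]
```

```bash
python3 -m inch '[{"slide":[0,0.4,-0.4],"angular":[0,0,0],"fingers":20},{"slide":[0,0.8,-0.9],"angular":[0,0,0],"fingers":20},{"slide":[0,0.9,-1],"angular":[0,0,0],"fingers":20},{"slide":[0,0.9,-1],"angular":[0,0,0],"fingers":20},{"slide":[0,0.9,-1],"angular":[0,0,0],"fingers":20},{"slide":[0,0.9,-1],"angular":[0,0,0],"fingers":20},{"slide":[0,0.9,-1],"angular":[0,0,0],"fingers":20},{"slide":[0,0.9,-1],"angular":[0,0,0],"fingers":20},{"slide":[0,0.9,-1],"angular":[0,0,0],"fingers":20},{"slide":[0,0.9,-1],"angular":[0,0,0],"fingers":20},{"slide":[0,0.85,-0.95],"angular":[0,0,0],"fingers":20},{"slide":[0,0.5,-0.54],"angular":[0,0,0],"fingers":20}]'
python3 -m inch '[{"slide":[0,0,0],"angular":[0.05,0.0005,0],"fingers":20},{"slide":[0,0,0],"angular":[0.0445,0.0005,0],"fingers":20},{"slide":[0,0,0],"angular":[0,0,0],"fingers":20},{"slide":[0,0,0],"angular":[0,0,0],"fingers":20}]'
python3 - <<'E'
from h import *
from station import snapshot
goto(512.6,250.9,120,-40)
for n in("scene","top"):
    D=[]
    for i in range(4): s=snapshot(n); D.append(s["range_z"])
    s["range_z"]=np.median(D,0)
    np.savez(f"pics/{n}7.npz",**s); cv2.imwrite(f"pics/{n}7.png",s["img"][:,:,::-1])
    W,_=cloud(s); show(n+" blocktop",W,(.45,.58,.19,.31),(.165,.182)); show(n+" base",W,(.35,.6,.1,.4),(.010,.024)); show(n+" hub",W,(.35,.6,.1,.4),(.060,.075))
a=cv2.imread("pics/scene7.png")[70:190,240:400];b=cv2.imread("pics/top7.png")[140:290,150:350]
cv2.imwrite("pics/c7.png",np.hstack([cv2.resize(a,(400,300),interpolation=2),cv2.resize(b,(400,300),interpolation=2)]))
E
```

```text
time_s: 17.23
tool_pos: [0.5093, 0.2527, 0.1408]
ee_rot: [0.14, 0.693, -0.141, 0.693]
force: [0.3, 0.5, -3.5]
gripper_width: 0.0319
time_s: 17.73
tool_pos: [0.5108, 0.2511, 0.1412]
ee_rot: [0.241, 0.666, -0.241, 0.664]
force: [0.4, 0.2, -2.2]
gripper_width: 0.0319
t 17.73 tcp [510.8 251.1 141.2] F [ 0.4  0.2 -2.2] T [-0.05 -0.13 -0.01] w 31.9 q [ 0.45  0.35  1.82  0.    0.97 -0.42]
tool z az -39.85 tilt x [-0.0031  0.0014 -1.    ] turn deg [ 0.15 -0.19  0.05] share [ 0.0009 -0.001   0.0003]
slide shares NOW axes [1.059 0.051 0.076]  AFTER-turn axes [1.059 0.05  0.072]
scene blocktop 184 mean [516.1 244.  173.5] med z 172.2 rect (array([513.6, 245. ]), array([56.1, 48.7]), 72.9)
scene base 755 mean [520.8 235.1  17.8] med z 18.0 rect (array([512.5, 249.9]), array([110.6, 130.9]), 67.6)
scene hub 130 mean [513.8 248.7  66.7] med z 67.3 rect (array([508.4, 256.3]), array([45.9, 62.3]), 37.6)
top blocktop 22 mean [528.1 237.3 171.2] med z 169.1 rect (array([527.1, 236.4]), array([25.8,  7. ]), 52.9)
top base 571 mean [536.8 231.8  15.8] med z 15.7 rect (array([517.3, 249.8]), array([110. , 118.4]), 67.5)
top hub 17 mean [520.9 234.9  65.6] med z 66.0 rect (array([520.9, 234.6]), array([21. ,  8.1]), 13.9)
```

View pics/c7.png

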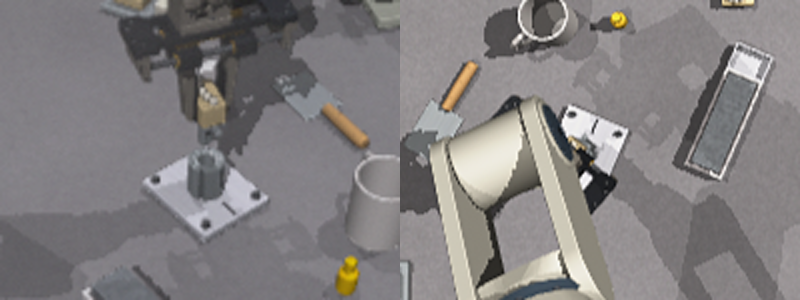

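Run:
```python
from h import *
s=np.load("pics/scene7.npz"); T=np.linalg.inv(s["world_from_camera"])
img=s["img"].astype(np.uint8)[85:160,275:375,::-1]; k=8; v=cv2.resize(img,(800,600),interpolation=2)
S,M=st(); tcp=S["tool_pos"]
off=np.array([.3,-1.0,1.5])/1000 # typical scene-camera bias vs mean
def pj(p,col,bias=True):
    q=T[:3,:3]@(p+off*bias)+T[:3,3]; u=q[0]/q[2]*s["fx"]+s["cx"]; w=q[1]/q[2]*s["fy"]+s["cy"]
    cv2.circle(v,(int((u-275+.5)*k),int((w-85+.5)*k)),4,col,-1)
def c2w(x,y,z): return tcp+M[:,0]*(.0055-z)+M[:,1]*(y)+M[:,2]*x
# cast: x=tool z, z=-tool x, y = z cross x = (-toolx) x (toolz)= tool y
for a in np.linspace(0,2*np.pi,16,endpoint=False): pj(c2w(.0055*np.cos(a),.0055*np.sin(a),-.042),(0,0,255))
for x in(.04,):
  for y in(-.004,.004):
    for z in(0,.004): pj(c2w(x,y,z),(0,255,0))
for x in(.026,):
  for y in(-.016,.016):
    for z in(.004,.034): pj(c2w(x,y,z),(255,0,0))
for a in np.linspace(0,2*np.pi,24,endpoint=False): pj(np.array([.5126+.0105*np.cos(a),.2509+.0105*np.sin(a),.066]),(255,0,255))
for a in(-40,): pj(np.array([.5126+.016*np.cos(np.radians(a)),.2509+.016*np.sin(np.radians(a)),.066]),(0,255,255))
cv2.imwrite("pics/c8.png",v)
```

```text
t 18.12 tcp [511.2 251.  141.4] F [ 0.6 -0.7 -2.7] T [-0.03 -0.15 -0.  ] w 31.7 q [ 0.45  0.35  1.82  0.    0.97 -0.42]
```

View pics/c8.png

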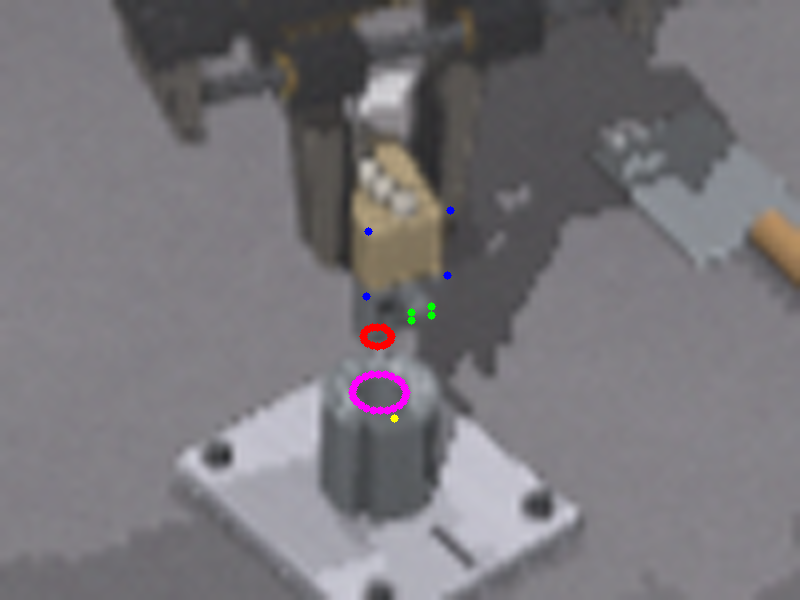

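Run:
```python
from h import *
s=np.load("pics/scene7.npz")
img=s["img"].astype(np.uint8)[98:143,290:350,::-1]; v=cv2.resize(img,(800,600),interpolation=0)
cv2.imwrite("pics/c9.png",cv2.convertScaleAbs(v,alpha=1.3))
W,_=cloud(s); np.set_printoptions(linewidth=250)
for vv in range(112,140): print(vv," ".join(f"{W[vv,u,2]*1000:4.0f}" for u in range(314,335)))
```

```text
112  167  168  165  166  162  170  170  171  171  171  171  172  169  170  169  167  166  150    2    4    0
113  164  162  162  161  160  165  169  170  171  168  168  169  168  166  164  164  150  147    3    3    2
114  159  160  159  157  156  162  166  168  167  167  165  165  163  162  161  161  144    4    1    3    3
115  156  154  155  154  153  158  163  165  163  162  161  160  158  158  158  155    3    2    1    2    1
116  151  151  150  151  151  155  160  160  160  161  157  156  156  154  154  152    5    2    1    3    2
117    2  149  147  145  147  151  156  157  154  156  154  153  152  151  150  147    1    1    3    2    2
118    2    1    2    0  139  147  151  153  152  149  149  149  148  147  145  146    3    2    2    1    1
119    2    1    2   -0    0  141  148  149  148  147  147  146  145  143  143  142    1    2    2    0    2
120    4    4    3    3    1  131  144  146  144  143  142  141  141  140  138  137    3    0    2    3    2
121    2    4    2    2    1  119  139  142  141  139  140  142  140  141    2    3    3    2    3    4    3
122    2  
[... 1251 characters left out ...]
6   67   67   67   67    4    2    3    3    1
134   18   67   68   67   67   58   54   54   54   56   57   62   69   67   68   70    1    2    2    2    3
135   18   66   67   67   67   70   67   51   50   50   52   69   68   68   67   67   17    2    3    4    2
136   17   63   67   69   67   68   68   67   70   47   49   66   69   68   64   63   17   17   18    4    3
137   19   56   64   69   68   67   67   68   68   67   67   70   68   69   62   56   17   20   17   19    3
138   16   53   62   63   65   69   62   69   67   67   70   67   65   64   56   50   17   19   18   18   18
139   18   49   56   60   60   63   60   63   66   66   63   63   61   61   52   45   19   19   16   19   18
```

View pics/c9.png

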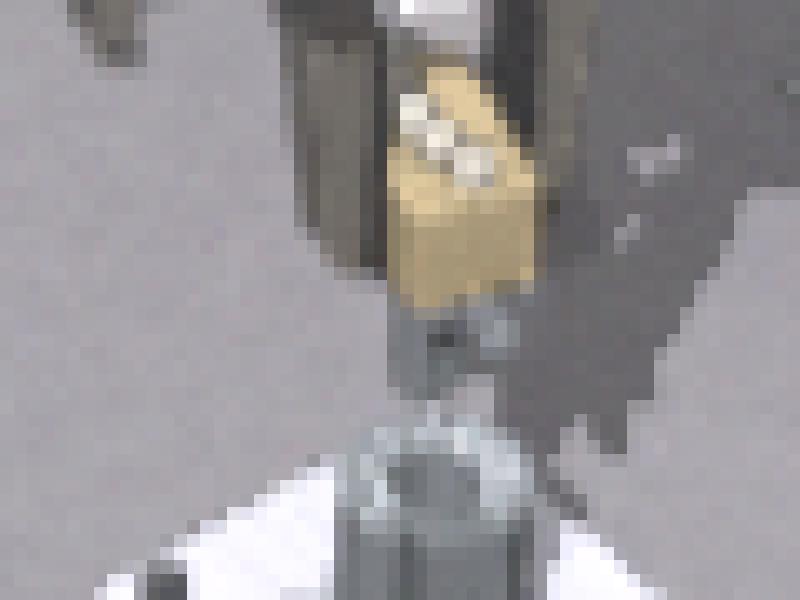

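The zoom shows the stem foot at scene pixels u 319–324, v≈127, directly above the bore at (322,134), and the tongue at (328,123). The stem hangs vertical and within about 1 mm of the bore axis. Lowering.

```bash
python3 -m inch '[{"slide":[0.4,0.03,0.06],"angular":[0,-0.001,0],"fingers":20},{"slide":[0.5,0,0],"angular":[0,0,0],"fingers":20},{"slide":[0.3,0,0],"angular":[0,0,0],"fingers":20},{"slide":[0.2,0,0],"angular":[0,0,0],"fingers":20},{"slide":[0.15,0,0],"angular":[0,0,0],"fingers":20},{"slide":[0,0,0],"angular":[0,0,0],"fingers":20}]'
python3 - <<'E'
from h import *
goto(512.6,250.9,104,-40)
E
```

```text
time_s: 18.88
tool_pos: [0.5124, 0.2507, 0.1102]
ee_rot: [0.242, 0.665, -0.242, 0.664]
force: [0.0, 0.6, -2.1]
gripper_width: 0.0317
t 18.88 tcp [512.4 250.7 110.2] F [ 0.   0.6 -2.1] T [-0.02 -0.14 -0.01] w 31.7 q [ 0.45  0.39  1.84 -0.    0.91 -0.42]
tool z az -40.02 tilt x [-5.e-04 -5.e-04 -1.e+00] turn deg [-0.02 -0.01  0.04] share [-0.0001 -0.      0.0002]
slide shares NOW axes [0.311 0.013 0.001]  AFTER-turn axes [0.311 0.013 0.001]
```

```bash
python3 -m inch '[{"slide":[0.1,0,0],"angular":[0,0,0],"fingers":20},{"slide":[0.1,0,0],"angular":[0,0,0],"fingers":20},{"slide":[0.1,0,0],"angular":[0,0,0],"fingers":20},{"slide":[0,0,0],"angular":[0,0,0],"fingers":20}]'
python3 -m inch '[{"slide":[0.05,0,0],"angular":[0,0,0],"fingers":20},{"slide":[0.05,0,0],"angular":[0,0,0],"fingers":20},{"slide":[0.05,0,0],"angular":[0,0,0],"fingers":20},{"slide":[0,0,0],"angular":[0,0,0],"fingers":20}]'
python3 - <<'E'
from h import *
st()
E
```

```text
time_s: 19.38
tool_pos: [0.5124, 0.2507, 0.1042]
ee_rot: [0.242, 0.665, -0.242, 0.664]
force: [-0.0, 0.8, -2.1]
gripper_width: 0.0314
time_s: 19.88
tool_pos: [0.5124, 0.2507, 0.1013]
ee_rot: [0.242, 0.664, -0.242, 0.664]
force: [0.2, 0.1, -3.6]
gripper_width: 0.0315
t 19.88 tcp [512.4 250.7 101.3] F [ 0.2  0.1 -3.6] T [ 0.01 -0.12 -0.04] w 31.5 q [ 0.45  0.4   1.85 -0.    0.89 -0.42]
```

```bash
python3 -m inch '[{"slide":[0.08,0,0],"angular":[0,0,0],"fingers":20},{"slide":[0.08,0,0],"angular":[0,0,0],"fingers":20},{"slide":[0.08,0,0],"angular":[0,0,0],"fingers":20},{"slide":[0,0,0],"angular":[0,0,0],"fingers":20}]'
python3 - <<'E'
from h import *
st()
E
```

```text
time_s: 20.38
tool_pos: [0.5124, 0.2506, 0.0964]
ee_rot: [0.242, 0.665, -0.242, 0.664]
force: [-0.1, -0.1, -1.9]
gripper_width: 0.0315
t 20.38 tcp [512.4 250.6  96.4] F [-0.1 -0.1 -1.9] T [-0.01 -0.07 -0.04] w 31.5 q [ 0.45  0.41  1.85 -0.    0.88 -0.42]
```

The key is in the slot: 7 mm past the face with no force. On down to the ejector, at a TCP height of about 86.5.

```bash
python3 -m inch '[{"slide":[0.15,0,0],"angular":[0,0,0],"fingers":20},{"slide":[0.15,0,0],"angular":[0,0,0],"fingers":20},{"slide":[0.15,0,0],"angular":[0,0,0],"fingers":20},{"slide":[0,0,0],"angular":[0,0,0],"fingers":20}]'
python3 -m inch '[{"slide":[0.15,0,0],"angular":[0,0,0],"fingers":20},{"slide":[0.15,0,0],"angular":[0,0,0],"fingers":20},{"slide":[0,0,0],"angular":[0,0,0],"fingers":20}]'
python3 -m inch '[{"slide":[0.15,0,0],"angular":[0,0,0],"fingers":20},{"slide":[0.15,0,0],"angular":[0,0,0],"fingers":20},{"slide":[0,0,0],"angular":[0,0,0],"fingers":20}]'
python3 - <<'E'
from h import *
st()
E
```

```text
time_s: 20.88
tool_pos: [0.5124, 0.2507, 0.0873]
ee_rot: [0.242, 0.665, -0.242, 0.664]
force: [-0.5, 0.2, -2.2]
gripper_width: 0.0319
time_s: 21.25
tool_pos: [0.5126, 0.2508, 0.0816]
ee_rot: [0.242, 0.664, -0.242, 0.664]
force: [-0.6, 0.2, 2.2]
gripper_width: 0.0317
time_s: 21.62
tool_pos: [0.5126, 0.2508, 0.0755]
ee_rot: [0.242, 0.664, -0.242, 0.664]
force: [-0.1, -0.9, 4.6]
gripper_width: 0.0319
t 21.62 tcp [512.6 250.8  75.5] F [-0.1 -0.9  4.6] T [-0.09  0.05 -0.03] w 31.9 q [ 0.45  0.44  1.86 -0.    0.84 -0.42]
```

```bash
python3 -m inch '[{"slide":[0.06,0,0],"angular":[0,0,0],"fingers":20},{"slide":[0.06,0,0],"angular":[0,0,0],"fingers":20},{"slide":[0,0,0],"angular":[0,0,0],"fingers":20}]'
python3 -m inch '[{"slide":[0.05,0,0],"angular":[0,0,0],"fingers":20},{"slide":[0,0,0],"angular":[0,0,0],"fingers":20}]'
python3 -m inch '[{"slide":[0.03,0,0],"angular":[0,0,0],"fingers":20},{"slide":[0,0,0],"angular":[0,0,0],"fingers":20}]'
python3 - <<'E'
from h import *
st()
E
```

```text
time_s: 22.0
tool_pos: [0.5126, 0.2508, 0.0732]
ee_rot: [0.242, 0.664, -0.242, 0.664]
force: [0.0, -1.0, 4.3]
gripper_width: 0.0321
time_s: 22.25
tool_pos: [0.5126, 0.2508, 0.0722]
ee_rot: [0.242, 0.664, -0.242, 0.664]
force: [-0.6, 0.7, 4.6]
gripper_width: 0.0315
time_s: 22.5
tool_pos: [0.5126, 0.2508, 0.0717]
ee_rot: [0.242, 0.664, -0.242, 0.664]
force: [-0.7, -0.6, 5.6]
gripper_width: 0.0318
t 22.5 tcp [512.6 250.8  71.7] F [-0.7 -0.6  5.6] T [-0.04  0.01 -0.06] w 31.8 q [ 0.45  0.44  1.86 -0.    0.83 -0.42]
```

```bash
python3 -m inch '[{"slide":[0.03,0,0],"angular":[0,0,0],"fingers":20},{"slide":[0,0,0],"angular":[0,0,0],"fingers":20}]'
python3 -m inch '[{"slide":[0.03,0,0],"angular":[0,0,0],"fingers":20},{"slide":[0,0,0],"angular":[0,0,0],"fingers":20}]'
python3 -m inch '[{"slide":[0.02,0,0],"angular":[0,0,0],"fingers":20},{"slide":[0,0,0],"angular":[0,0,0],"fingers":20}]'
```

```text
time_s: 22.75
tool_pos: [0.5126, 0.2508, 0.0717]
ee_rot: [0.242, 0.664, -0.242, 0.664]
force: [-2.6, -1.5, 12.1]
gripper_width: 0.0317
time_s: 23.0
tool_pos: [0.5126, 0.2508, 0.0717]
ee_rot: [0.242, 0.664, -0.242, 0.664]
force: [-4.4, -1.8, 19.4]
gripper_width: 0.0318
time_s: 23.25
tool_pos: [0.5126, 0.2508, 0.0717]
ee_rot: [0.242, 0.664, -0.242, 0.664]
force: [-6.5, -3.3, 23.9]
gripper_width: 0.032
```

There is a hard stop at TCP 71.7 mm (expected about 71.5). A visual check before handing in.

```bash
python3 -m inch '[{"slide":[0,0,0],"angular":[0,0,0],"fingers":20},{"slide":[0,0,0],"angular":[0,0,0],"fingers":20},{"slide":[0,0,0],"angular":[0,0,0],"fingers":20},{"slide":[0,0,0],"angular":[0,0,0],"fingers":20}]'
python3 - <<'E'
from h import *
from station import snapshot
S,M=st(); print(M[:,0])
s=snapshot("scene"); cv2.imwrite("pics/s10.png",s["img"][:,:,::-1])
W,_=cloud(s)
show("block top",W,(.45,.58,.19,.31),(.095,.1035)); show("base",W,(.35,.6,.1,.4),(.010,.024))
cv2.imwrite("pics/c10.png",np.vstack([cv2.resize(s["img"][110:155,290:350,::-1],(500,300),interpolation=0),cv2.resize(s["img"][40:340,100:500,::-1],(500,300))]))
for v in range(118,142): print(v," ".join(f"{W[v,u,2]*1000:4.0f}" for u in range(314,335)))
E
```

```text
time_s: 23.75
tool_pos: [0.5127, 0.2508, 0.0717]
ee_rot: [0.242, 0.664, -0.242, 0.664]
force: [-5.4, -2.5, 24.2]
gripper_width: 0.0318
t 23.75 tcp [512.7 250.8  71.7] F [-5.4 -2.5 24.2] T [-0.63  1.04 -0.02] w 31.8 q [ 0.45  0.44  1.86 -0.    0.83 -0.42]
[ 2.17903474e-04 -1.31447134e-04 -9.99999968e-01]
block top 91 mean [519.9 243.2 100.6] med z 101.4 rect (array([516. , 244.9]), array([49.8, 50.7]), 84.3)
base 743 mean [521.6 234.8  17.8] med z 17.9 rect (array([512.9, 249.9]), array([110.6, 132.3]), 66.9)
118  149  149  146  146    2    4    2   -0    1    3    4    6  116  124  129  133  132  130  128  127    2
119  145  142  141  141  138  nan    1    1    1    3    4    4  116  121  125  129  128  128  127  125    1
120  142  142  137  136  134  111  110  104  102  103    3    5  111  119  123  124  124  121  125  122    2
121  138  137  135  133  133  112  107   99  104  102  103    3  110  114  123  121  nan  116  115    4  nan
122  130  134  129  127  128  108  110  102  103  103  101  102  103  111  117  119  116  116  114    2    3
123  129  126  128  124  123  106  110  1
[... 1329 characters left out ...]
3   81   82   79   79   18    3    2    2    1
136   17   60   68   67   69   79   82   82   82   82   78   78   77   75   79   71   19   23   17    5    4
137   18   55   63   69   66   71   77   81   77   76   78   72   74   74   74   70   19   17   18   18    4
138   20   54   60   63   66   69   72   73   72   73   71   74   73   70   56   49   18   20   22   19   20
139   21   50   55   59   61   63   68   69   70   68   70   72   72   75   54   46   17   18   19   17   20
140   18   45   53   52   59   60   54   60   62   59   61   72   73   71   50   38   18   18   18   18   16
141   18   41  nan   50   55   55   53   55   56   56   55   67   68   72   44   32   19   19   19   19   20
```

View pics/c10.png

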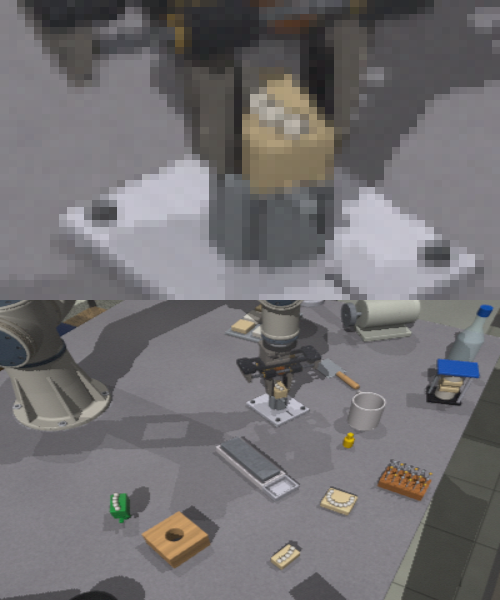

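The plate sits flush on the hub: block top ≈ 100 mm and tongue top ≈ 70 mm after the camera's +1.7 mm bias, as expected for fully home. The mug, dropper, arch, plain cast and rack look untouched. Handing in.

```bash
python3 -c "
from station import job
print(job.job_done())"
```

```text
the job is handed in; nothing more can be done
None
```

I lifted the cast out of the rack, scoured its foot along the pad, pushed it fully home in the hub, and handed the job in at about 24 s still gripping and pressing.

- **Scouring:** The foot went from about -77 mm to about +77 mm along the pad, plain end to tray end. The camera showed the pad sunk 6.3, 6.2 and 5.7 mm on the way. The last reading is weaker, because the gripper hid most of the pad.
- **Force against sink:** The wrist force suggested a shallower sink, about 3 mm against 4.9 mm in the image at the first check and roughly 4–6 mm later. I went by the image and the tool height.
- **Hub:** I read the slot at about -40° (about 17° off the base's +x axis) and turned the cast to match. The key slipped in with no resistance. The spring took hold about where expected.
- **Fully home:** The cast hit a hard stop at 71.7 mm tool height, against about 71.5 mm expected. The last picture put the block's top at about 100 mm after a camera correction, which matches a plate flush on the hub.
- **Final hold:** The wrist reads about 24 N upwards. A sideways force of about 6 N and a moment of about 1.2 N m remain, which I left alone.
- **Other things:** The bench items in the last picture look undisturbed. The bowl is only partly in view there.

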